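Pump the lens-chuck vacuum until the telltale pops

ROBOT

A 6-joint arm with a two-finger parallel gripper is mounted at the origin on the work surface. World frame = base frame: x ahead of the robot, y to its left, z up, the work surface at z = 0. Lengths are in m, angles in rad, forces in N, time in s.
With the tool pointing down it reaches from about 0.35 to 0.775 m from the base axis. Payload 7.3 kg.
Tool frame: the origin (TCP) lies at the very end of the fingers, on their centre line; the grasp point (between the pads) lies 19 mm behind it; z points along the fingers, y is the line along which they close (so a half turn about z gives the same grasp; the last joint's range is limited). The gripper opens to 92 mm and grips with 3 to 60 N. Pads are 19 mm wide; open, the fingers measure 130 mm over their backs; the gripper's body (75 mm by 190 mm) begins 47 mm behind the grasp point.
Start: joints at [1.05, 0.342, 1.524, -0, 1.275, -0.146], TCP at [0.192, 0.489, 0.193] pointing down, gripper open.
Joint ranges: [-2.53, 2.53], [-0.77, 2.02], [0.04, 2.7], [-1, 4.14], [0.28, 2.66], [-3.11, 3.11]. Speed limits (rad/s): [2.57, 2.57, 3.14, 3.14, 3.14, 3.14].

INTERFACE

Orientations are given as [roll, pitch, yaw] about the fixed x, y, z axes, in that order (R = Rz(yaw) Ry(pitch) Rx(roll)).
In Python, from cell import robot gives the robot as it stands.
- The arm moves only by the tool apply_moves, never from a script. Its argument "motion" is text: rows parted by semicolons, each of 7 numbers parted by spaces: the opening in per cent of the stroke, from 0 (shut) to 100 (fully open), then the shift along the tool's x, y, z in cm, then the turn, a rotation vector about the tool's x, y, z in rad. A call has 1 to 20 rows; each row shifts and turns the commanded pose from where the row before left it, along the tool's axes as they then stand; what a row does not reach is not made up. A row lasts 1/8 s, in which the tool goes at most 62.5 mm and 10.7 degrees, less where a joint would pass 70% of its speed; a pose out of reach is approached as far as the arm can. A call with a gripper value outside its range is refused whole. The fingers move at their own pace and stop on an object; "force" is the grip in N (left out, the last holds). Time passes only in rows, so rows that do not move let the fingers close. It gives the time, the measured TCP pose, the force, the opening and the grip force at its end, in the units of the state.
- robot.observe(): the state, without advancing time (a new reading comes with each control period).
- robot.read_camera(name): name is "scene" or "top" or "wrist"; returns a dict with "img" (400x640x3 uint8, red, green, blue), "fovy" (degrees; the focal length in pixels is half the picture's height over the tangent of half this angle, whatever the lens; pixels are square), "cx", "cy" (the principal point, pixels), "R" (3x3) and "t" (3): a world point X has camera coordinates R X + t; the wrist camera has in their place "hand_eye" (4x4, takes a point from camera to tool coordinates, whose origin is the TCP and whose axes are the flange's). Camera axes: x right, y down, z forward; pixel columns grow to the right and rows downward; lengths in m; the calibration is good to about 2 mm. A picture is of the moment at which its call begins: read the wrist's pose just before it. There is no depth.
- robot.hand_in(): hands the job in; it is judged then, once.
Trained networks look in a picture, given as the dict that the camera call returned (one of the last four; its "shot" number tells which), for a name from the list of things; names that differ only in an ending like _2 or _b are one class to them, and where a whole thing is asked for, a point or a joint stands for the part that bears it (a point fixed in the world has none). Each returns a list of dicts, best first, with "score" (0 to 1); they miss things now and then, are a little off and sometimes report something else, mostly with a low value. They report only what shows in the picture. A call takes as long as a camera call.
- robot.search_frame(target, picture): "centre" ([x, y, z] in m, in world coordinates, good to about 4 mm: the middle of the surface that is visible of it).
- robot.trace(target, picture): "pixels" (400x640 bool, what is visible of it).
The state is a dict: "time": time; "qpos": joint angles; "qvel": joint speeds; "joint_efforts": joint torques, N m; "tool_pos": TCP position; "tool_rot": TCP orientation; "contact_force": force on the tool from outside, world axes, zero at the start; "torque": the same for the moment, N m; "opening": finger opening in m; "grip_force": force on a finger pad.
Only numpy, scipy, OpenCV 4.12 (cv2) and the standard library are available. Lean on these libraries where they do the work, as an engineer would, in place of code of your own. Each camera call takes 0.05 s, during which the arm holds its last target. There are 200 camera calls.

TASK

Draw the vacuum under the smoky prism on the chuck: with the fingertips, push the blue hand pump's black spring plunger down in full strokes, letting it come right back up between them, until the indicator pin beside it pops fully out and its green band shows. Then take the hand away so that the plunger is left up. Only press the plunger, without slamming it; do not touch the indicator pin or the red vent button, and leave the prism and everything else lying around where it is.

Things in the scene. Friction and masses are not known exactly. Their poses are not given: they have to be found in the camera images.
- pump: blue cast hand vacuum pump fixed to the table, block 80 x 150 x 80 mm (x, y, z) on a 100 x 166 x 8 mm steel foot; origin: centre of the underside; its y axis runs along the long side. The plunger stands at y +38 mm, the indicator pin at y -42 mm (pump frame), so they are 80 mm apart
- plunger_head: flat black round plunger head, 40 mm across, 14 mm thick, on an 18 mm steel stem; origin: centre of its top face (126 mm above the table when up, 104 mm when fully down)
- plunger (a joint): plunger travel in m: 0 fully up, 0.022 pressed fully down (hard stop). A spring pushes it up: about 5 N to start it, about 13 N at the bottom; it returns by itself when released. A ratchet lifts the pin about 7 mm (the first time 4 to 11 mm) on each stroke that goes down past about 0.018 and is then let up to under about 0.003; shorter strokes may do nothing. Three to five full strokes are needed, depending on where the pin starts; a further stroke does no harm
- indicator_pin: telltale pin, 10 mm diameter, yellow with a green band at its lower end, standing in a dark collar on the pump's top; origin: centre of its tip, which is 90 mm above the table with the pin right in and 126 mm with it fully out
- indicator (a joint): how far the pin has come out, in m: 0 right in (4 mm of yellow shows over the collar), 0.036 fully out (40 mm shows, the lowest 8 mm green). The pump starts with it at 0 to 0.014. It stays where the ratchet leaves it; on passing about 0.029 it snaps by itself to 0.036
- chuck: aluminium vacuum chuck fixed to the table, 120 x 180 x 30 mm, with a round black rubber pad (92 mm across, top 40 mm above the table) at y -30 mm; origin: centre of the underside
- vent (a joint): red vent button on the chuck (at y +62 mm of the chuck frame, 28 mm across, top about 52 mm above the table): 0 up, 0.006 pressed, in m. Must be left alone
- prism: loose smoky quartz prism, 60 mm long, triangular, 36 mm wide and 31 mm high, lying on the chuck's rubber pad; origin: centre of the underside
- tin: loose lacquered black tin, 90 x 60 x 26 mm; origin: centre of the underside
- block: loose pale beech polishing block, 100 x 45 x 35 mm; origin: centre of the underside
- jar: loose jar of polish, 52 mm across, 60 mm high; origin: centre of the underside
- brush: loose brush, 160 mm long, lying flat; origin: underside, at the middle
- loupe: loose brass loupe, 44 mm across, 42 mm high; origin: centre of the underside

How it is judged:
On the way, in this order (a step that is already met when the one before it is completed fails the run):
1. the plunger is pushed well down (value of joint plunger above 0.014 m).
2. the indicator pin has popped fully out (value of joint indicator above 0.033 m), for 0.2 s.
At the end, for the whole second after the job is handed in: the indicator pin stands at least 33 mm out (fully out is 36), the plunger is back up (within 3 mm), the vent button is up and every loose thing is within 12 mm of where it began (value of joint indicator above 0.033 m and value of joint plunger below 0.003 m and value of joint vent below 0.002 m and distance of each of prism, tin, block, jar, brush, loupe from where it was at the start of the episode below 0.012 m); the robot touches nothing.
It fails at once if the indicator pin is touched (over 1 N) (contact force between any of the fingers, the arm and indicator_pin above 1 N).
It fails at once if the vent button is pressed (over 2 mm) (value of joint vent above 0.002 m).
It fails at once if the plunger is slammed or squeezed (over 60 N) (contact force between the fingers and plunger_head above 60 N).
It fails at once if a loose thing is moved or lifted by more than 12 mm (distance of any of prism, tin, block, jar, brush, loupe from where it was at the start of the episode above 0.012 m).
It also fails if it takes over 45 s, if anything falls off the work surface, if the arm or the gripper's body presses on something with over 40 N, if the wrist force passes 120 N, or if a joint passes its speed limit or range.

## Working session

There is one attempt and no reset: what is moved stays moved. The work goes in short steps, Python scripts to look and compute and a tool call to move; the robot and the scene stay as the last step left them, time stands still between calls to the robot, and variables do not carry over. Pictures are saved under pics/ and viewed, at most 10 in all, crops included, and the job is handed in when it is done.

Besides the shell and the picture viewer there is one more tool, called as name(argument=value, ...) on one line, values as JSON. apply_moves: Moves the arm, as the interface text tells. Its arguments: {"type":"object","properties":{"motion":{"type":"string"},"force":{"type":"number"}},"required":["motion"]}

```bash
mkdir -p pics; python3 - <<'E'
from cell import robot
import cv2,numpy as np
s=robot.observe();print(s['time'],s['tool_pos'],s['tool_rot'],s['opening'])
ims=[]
for n in ("scene","top"):
    p=robot.read_camera(n);ims.append(p["img"])
    for t in("plunger_head","indicator_pin","pump","chuck","jar","loupe"):
        print(n,t,[(np.round(d["centre"],3),round(d["score"],2)) for d in robot.search_frame(t,p)[:2]])
im=cv2.resize(np.vstack(ims),(480,600)) if 0 else np.vstack([i for i in ims])
cv2.imwrite("pics/a.png",cv2.cvtColor(ims[0],cv2.COLOR_RGB2BGR));cv2.imwrite("pics/b.png",cv2.cvtColor(ims[1],cv2.COLOR_RGB2BGR))
E
```

```text
0.0 [0.19194625 0.48815743 0.19272365] [-3.14002896e+00 -2.44652435e-04  2.76677193e+00] 0.0919511338105048
scene plunger_head [(array([0.533, 0.207, 0.121]), 0.5)]
scene indicator_pin [(array([ 0.54 , -0.459,  0.045]), 0.65), (array([0.539, 0.209, 0.128]), 0.16)]
scene pump [(array([0.513, 0.173, 0.08 ]), 0.66)]
scene chuck [(array([ 0.543, -0.204,  0.03 ]), 0.62), (array([0.536, 0.206, 0.129]), 0.29)]
scene jar [(array([0.656, 0.385, 0.051]), 0.53)]
scene loupe [(array([ 0.54 , -0.458,  0.042]), 0.8)]
top plunger_head [(array([0.534, 0.21 , 0.124]), 0.51)]
top indicator_pin []
top pump [(array([0.502, 0.183, 0.082]), 0.87), (array([ 0.406, -0.003,  0.027]), 0.44)]
top chuck [(array([ 0.536, -0.19 ,  0.036]), 0.72)]
top jar [(array([0.643, 0.393, 0.061]), 0.89), (array([ 0.521, -0.143,  0.056]), 0.37)]
top loupe [(array([ 0.531, -0.454,  0.044]), 0.64)]
```

View pics/a.png

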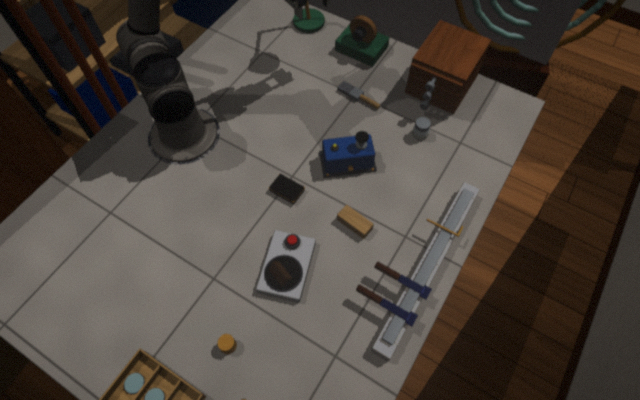

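View pics/b.png

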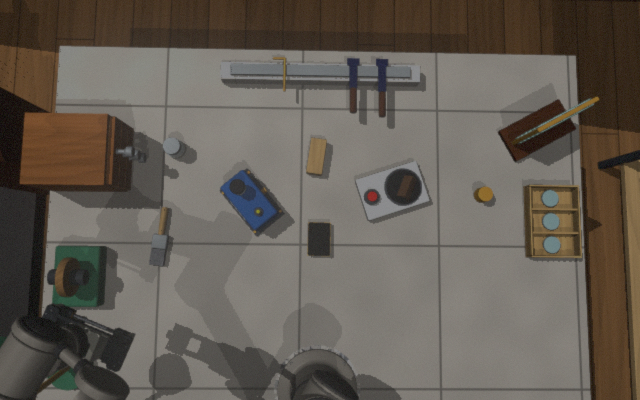

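The pump is at about (252,200) in the top picture, with the plunger at (237,186) and the yellow pin at (259,211). The loose things are well clear of it.

```bash
cat > h.py <<'E'
import numpy as np
from scipy.spatial.transform import Rotation as Ro
def ray(p,u,v,z):
    f=200/np.tan(np.radians(p["fovy"])/2)
    R=np.array(p["R"]);d=R.T@[(u-p["cx"])/f,(v-p["cy"])/f,1];c=-R.T@np.array(p["t"])
    return c+d*(z-c[2])/d[2]
def totool(s,X):
    return Ro.from_euler("xyz",s["tool_rot"]).inv().apply(np.array(X)-s["tool_pos"])*100
E
python3 - <<'E'
from h import *
from cell import robot
for n,pin,pl in(("top",(259,211),(237,186)),("scene",(336,146),None)):
    p=robot.read_camera(n)
    m=robot.trace("plunger_head",p)
    if m:
        ys,xs=np.nonzero(m[0]["pixels"]);print(n,xs.mean(),ys.mean(),len(xs),m[0]["score"],ray(p,xs.mean(),ys.mean(),.124))
    if pl: print(ray(p,*pl,.126))
    print("pin",ray(p,*pin,.095))
s=robot.observe();print(totool(s,[.534,.209,.16]))
E
```

```text
top 237.34806629834253 186.43093922651934 181 0.48 [0.53296059 0.21044949 0.124     ]
[0.53382392 0.21106678 0.126     ]
pin [0.47262396 0.15689449 0.095     ]
scene 361.28767123287673 136.82876712328766 146 0.48 [0.53515814 0.20826382 0.124     ]
pin [0.47939953 0.15999025 0.095     ]
[-42.04341219 -13.50539484   3.34540395]
```

apply_moves(motion="0 0 0 -1 0 0 0;0 -1 -0.35 0 0 0 0;0 -3 -1 0 0 0 0;0 -3.5 -1.1 0 0 0 0;0 -3.5 -1.1 0 0 0 0;0 -3.5 -1.1 0 0 0 0;0 -3.5 -1.1 0 0 0 0;0 -3.5 -1.1 0 0 0 0;0 -3.5 -1.1 0 0 0 0;0 -3.5 -1.1 0 0 0 0;0 -3.5 -1.1 0 0 0 0;0 -3.5 -1.1 0 0 0 0;0 -3.5 -1.1 0 0 0 0;0 -3 -1.1 0 0 0 0;0 0 0 1 0 0 0;0 0 0 0 0 0 0", force=20)

```text
time: 2.9
tool_pos: [0.5327, 0.2094, 0.1923]
tool_rot: [-3.14, -0.002, 2.766]
contact_force: [-0.5, 1.0, 0.6]
opening: 0.0007
grip_force: 0.0
```

```bash
python3 - <<'E'
from h import *
from cell import robot
import cv2
s=robot.observe();print(s['time'],s['tool_pos'],s['opening'],s['contact_force'],totool(s,[.534,.2095,.13]))
p=robot.read_camera("wrist")
T=np.array(p["hand_eye"]);W=np.eye(4);W[:3,:3]=Ro.from_euler("xyz",s["tool_rot"]).as_matrix();W[:3,3]=s["tool_pos"]
M=np.linalg.inv(W@T);p["R"]=M[:3,:3];p["t"]=M[:3,3]
q=dict(p)
for t in("plunger_head","indicator_pin"):
    for d in robot.search_frame(t,p)[:2]:print(t,d["centre"],d["score"])
m=robot.trace("plunger_head",p)
if m:
    ys,xs=np.nonzero(m[0]["pixels"]);print(xs.mean(),ys.mean(),xs.min(),xs.max(),ys.min(),ys.max(),ray(q,xs.mean(),ys.mean(),.124))
f=200/np.tan(np.radians(p["fovy"])/2)
im=cv2.cvtColor(p["img"],cv2.COLOR_RGB2BGR).copy()
th=np.linspace(0,6.28,60)
P=np.c_[.534+.02*np.cos(th),.2095+.02*np.sin(th),0*th+.126]@M[:3,:3].T+M[:3,3]
for a in P:
    cv2.circle(im,(int(f*a[0]/a[2]+p["cx"]),int(f*a[1]/a[2]+p["cy"])),1,(0,255,0),-1)
cv2.imwrite("pics/c.png",im)
E
```

```text
2.9 [0.532695   0.20940736 0.1923134 ] 0.0006562608604507539 [-0.51347847  0.95289096  0.55841526] [-0.13268431  0.0640031   6.23097166]
plunger_head [0.5379, 0.2187, 0.1246] 0.91
indicator_pin [0.6411, 0.3914, 0.0564] 0.68
indicator_pin [0.4719, 0.1596, 0.0901] 0.39
323.25808538163 199.4236739974127 301 345 178 221 [0.53282355 0.21292704 0.124     ]
```

View pics/c.png

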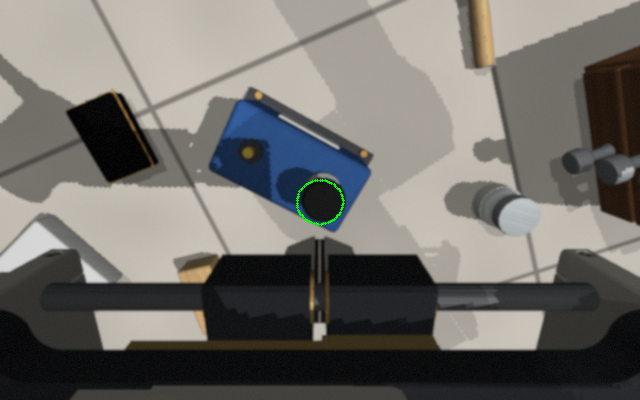

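The wrist picture shows the plunger head at (322,201), matching the projected circle, with the pin at (248,152), well clear. I'll go down for a first gentle stroke.

apply_moves(motion="0 0 0 2 0 0 0;0 0 0 2 0 0 0;0 0 0 1.6 0 0 0;0 0 0 0.5 0 0 0;0 0 0 0.5 0 0 0;0 0 0 0.5 0 0 0;0 0 0 0.5 0 0 0;0 0 0 0.5 0 0 0;0 0 0 0.5 0 0 0;0 0 0 0 0 0 0;0 0 0 0 0 0 0")

```text
time: 4.47
tool_pos: [0.5339, 0.2097, 0.1075]
tool_rot: [3.141, 0.0, 2.767]
contact_force: [-0.4, 0.1, 1.3]
opening: 0.0009
grip_force: 0.0
```

```bash
python3 - <<'E'
from h import *
from cell import robot
import cv2
s=robot.observe();print(s['tool_pos'],s['contact_force'],s['torque'],s['joint_efforts'])
p=robot.read_camera("wrist");a=p["img"]
b=robot.read_camera("scene")["img"][100:200,280:440]
im=np.hstack([cv2.resize(a[100:350,180:480],(450,375)),cv2.resize(b,(350,219))[:, :].copy() if 0 else cv2.copyMakeBorder(cv2.resize(b,(350,219)),0,156,0,0,cv2.BORDER_CONSTANT)])
cv2.imwrite("pics/d.png",cv2.cvtColor(im,cv2.COLOR_RGB2BGR))
E
```

```text
[0.53387841 0.20971222 0.10752232] [-0.37945734  0.14147622  1.32043122] [-0.01383225 -0.03147714 -0.01842303] [-4.45680635e-03 -4.93395209e+01 -2.23458838e+01  1.51491619e-02
  8.97076051e-02 -6.05082892e-05]
```

View pics/d.png

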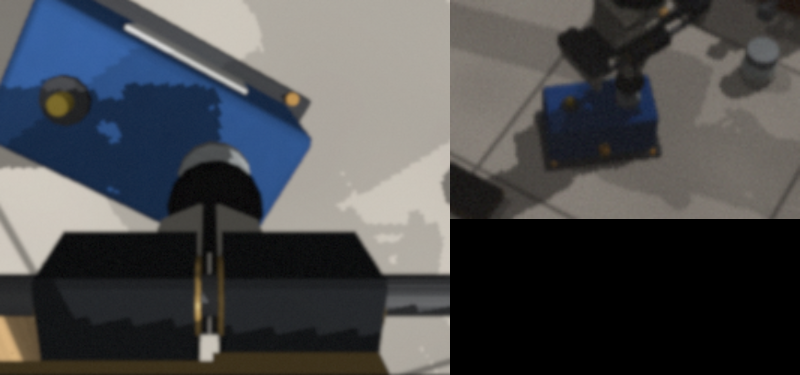

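The fingers cover the lower half of the head and the force is low, so it's unclear whether they have contact. I'll check the head's height by projection.

```bash
cat >> h.py <<'E'
def wrist(robot):
    s=robot.observe();p=robot.read_camera("wrist")
    W=np.eye(4);W[:3,:3]=Ro.from_euler("xyz",s["tool_rot"]).as_matrix();W[:3,3]=s["tool_pos"]
    M=np.linalg.inv(W@np.array(p["hand_eye"]));p["R"]=M[:3,:3];p["t"]=M[:3,3]
    return s,p
def proj(p,X):
    f=200/np.tan(np.radians(p["fovy"])/2);a=np.atleast_2d(X)@p["R"].T+p["t"]
    return np.c_[f*a[:,0]/a[:,2]+p["cx"],f*a[:,1]/a[:,2]+p["cy"]]
E
python3 - <<'E'
from h import *
from cell import robot
import cv2
s,p=wrist(robot)
im=cv2.cvtColor(p["img"],cv2.COLOR_RGB2BGR)[100:350,180:480].copy();im=cv2.resize(im,None,fx=2,fy=2)
im=cv2.convertScaleAbs(im,alpha=2.5,beta=20)
th=np.linspace(0,6.28,80)
for z,c in((.126,(0,255,0)),(.1075,(0,0,255))):
    for a in proj(p,np.c_[.534+.02*np.cos(th),.2095+.02*np.sin(th),0*th+z]): cv2.circle(im,tuple(int(v) for v in (a-[180,100])*2),1,c,-1)
cv2.circle(im,tuple(int(v) for v in (proj(p,s["tool_pos"])[0]-[180,100])*2),4,(255,0,255),-1)
cv2.imwrite("pics/e.png",im)
E
```

```text
(no output)
```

View pics/e.png

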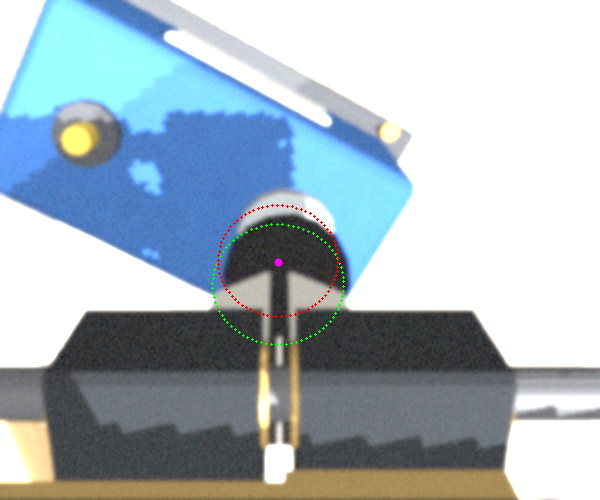

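apply_moves(motion="0 0 0 0.15 0 0 0;0 0 0 0.15 0 0 0;0 0 0 0 0 0 0")

```text
time: 5.0
tool_pos: [0.5337, 0.2096, 0.1043]
tool_rot: [-3.141, -0.0, 2.767]
contact_force: [-0.1, -0.0, 0.8]
opening: 0.0007
grip_force: 0.0
```

```bash
python3 - <<'E'
from cell import robot
s=robot.observe();print(s['tool_pos'],s['contact_force'],s['torque'],s['joint_efforts'])
E
```

```text
[0.53368172 0.20964453 0.10425409] [-0.05349227 -0.02624352  0.75021718] [-0.02761122 -0.01384424 -0.03592536] [ 9.99088547e-05 -4.95821857e+01 -2.23372597e+01  1.53466361e-02
  6.89456798e-02  3.80746485e-05]
```

```bash
python3 - <<'E'
from h import *
from cell import robot
import cv2
s,p=wrist(robot)
he=np.array(p["hand_eye"]);print(he.round(3))
W=Ro.from_euler("xyz",s["tool_rot"]).as_matrix()
for x in(-.0095,.0095):
  for z in(0,-.01,-.02,-.03):print(x,z,proj(p,s["tool_pos"]+W@[x,0,z]).round())
b=robot.read_camera("scene");P=proj(b,[s["tool_pos"],[.534,.2095,.126],[.534,.2095,.104]]);print(P)
c=b["img"][90:190,290:420];t=p["img"][100:350,200:450]
c=cv2.resize(c,(780,600),interpolation=cv2.INTER_CUBIC)
cv2.imwrite("pics/f.png",cv2.convertScaleAbs(cv2.cvtColor(c,cv2.COLOR_RGB2BGR),alpha=2,beta=10))
t=cv2.resize(t,(600,600),interpolation=cv2.INTER_CUBIC)
cv2.imwrite("pics/g.png",cv2.convertScaleAbs(cv2.cvtColor(t,cv2.COLOR_RGB2BGR),alpha=4,beta=10))
E
```

```text
[[ 0.    -0.955 -0.298  0.081]
 [ 1.     0.     0.    -0.   ]
 [-0.    -0.298  0.955 -0.191]
 [ 0.     0.     0.     1.   ]]
-0.0095 0 [[319. 244.]]
-0.0095 -0.01 [[319. 251.]]
-0.0095 -0.02 [[319. 258.]]
-0.0095 -0.03 [[319. 266.]]
0.0095 0 [[319. 218.]]
0.0095 -0.01 [[319. 223.]]
0.0095 -0.02 [[319. 230.]]
0.0095 -0.03 [[319. 237.]]
[[360.61823566 140.35108146]
 [361.19706474 135.95100495]
 [360.68250123 140.48263882]]
```

View pics/f.png

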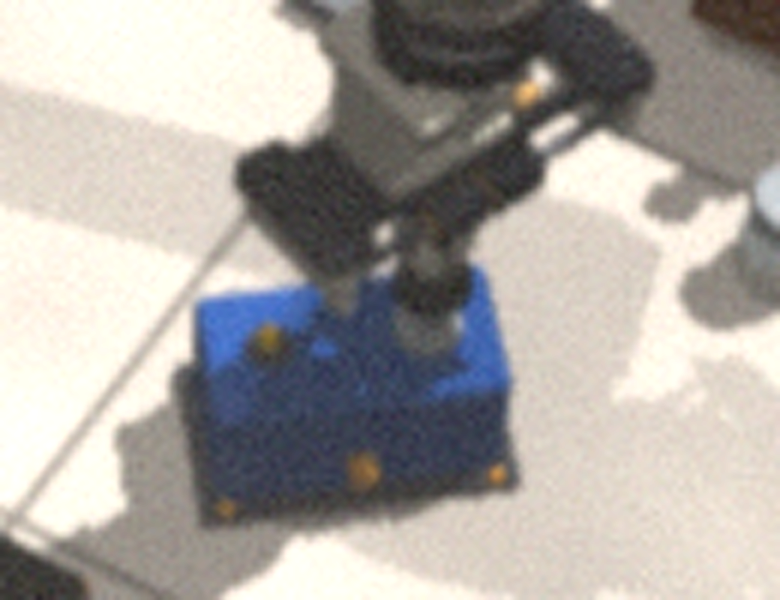

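View pics/g.png

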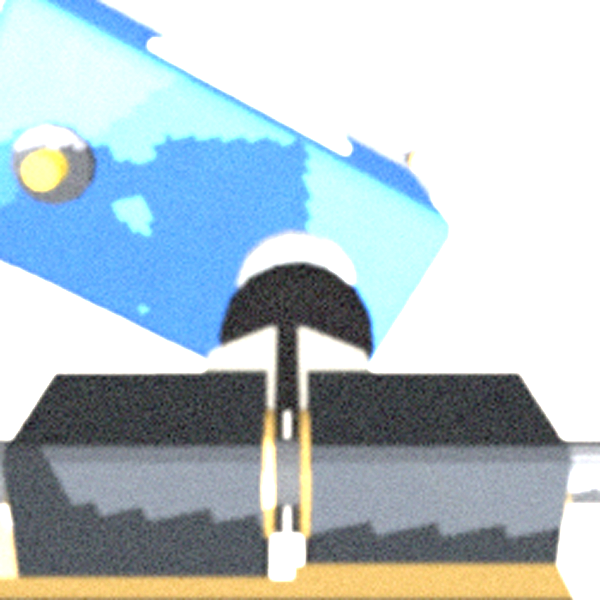

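The pictures show the plunger head still fully up, at (432,285) in the scene crop. The fingertips are just above it, so the real tips sit about 25 mm behind the stated TCP. That explains the missing force. I'll centre slightly and go down in small steps, watching the force.

apply_moves(motion="0 0.3 0.2 0 0 0 0;0 0 0 0.2 0 0 0;0 0 0 0.2 0 0 0;0 0 0 0 0 0 0")

```text
time: 5.6
tool_pos: [0.5316, 0.2126, 0.1002]
tool_rot: [-3.141, -0.0, 2.767]
contact_force: [0.3, -0.1, -0.1]
opening: 0.0004
grip_force: 0.0
```

apply_moves(motion="0 0 0 0.2 0 0 0;0 0 0 0.2 0 0 0;0 0 0 0 0 0 0")

```text
time: 5.98
tool_pos: [0.5316, 0.2126, 0.0962]
tool_rot: [-3.141, -0.0, 2.767]
contact_force: [0.0, 0.1, -0.2]
opening: 0.0001
grip_force: 0.0
```

apply_moves(motion="0 0 0 0.2 0 0 0;0 0 0 0.2 0 0 0;0 0 0 0 0 0 0")

```text
time: 6.35
tool_pos: [0.5318, 0.2126, 0.0927]
tool_rot: [3.141, 0.0, 2.767]
contact_force: [-0.9, -0.4, 3.4]
opening: 0.0006
grip_force: 1.8
```

```bash
python3 - <<'E'
from h import *
from cell import robot
import cv2
s,p=wrist(robot);print(s["tool_pos"],s["contact_force"],s["opening"])
b=robot.read_camera("scene")
c=cv2.resize(b["img"][100:160,320:400],(400,300),interpolation=cv2.INTER_CUBIC)
t=cv2.resize(p["img"][150:300,220:420],(400,300),interpolation=cv2.INTER_CUBIC)
im=np.hstack([cv2.convertScaleAbs(c,alpha=2,beta=10),cv2.convertScaleAbs(t,alpha=4,beta=10)])
cv2.imwrite("pics/i.png",cv2.cvtColor(im,cv2.COLOR_RGB2BGR))
print(proj(b,[[.534,.2095,.126],[.534,.2095,.104]]).round(1), proj(p,[[.534,.2095,.126],[.534,.2095,.104],[.554,.2095,.126]]).round(1))
E
```

```text
[0.53182861 0.21262252 0.09269541] [-0.90713921 -0.42618566  3.39887992] 0.0005520267503687697
[[361.2 136. ]
 [360.7 140.5]] [[315.8 259.5]
 [316.1 242.8]
 [328.4 288. ]]
```

View pics/i.png

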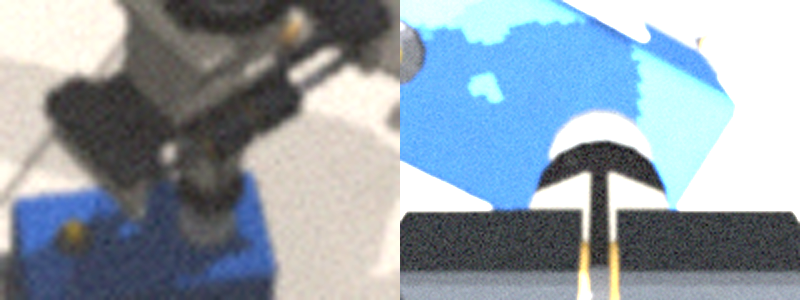

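Contact is at TCP z of about 0.093 (3.4 N), with the head centred under the tips at about (319,255). The tips are therefore about 33 mm short of the stated TCP. I'll lift and turn the wide gripper body across the pin line for clearance, then stroke.

apply_moves(motion="0 0 0 -1.5 0 0 0;0 0 0 -1 0 0 -0.1;0 0 0 0 0 0 -0.17;0 0 0 0 0 0 -0.17;0 0 0 0 0 0 -0.17;0 0 0 0 0 0 -0.17;0 0 0 0 0 0 -0.17;0 0 0 0 0 0 -0.15;0 0 0 1 0 0 0;0 0 0 1 0 0 0;0 0 0 0 0 0 0")

```text
time: 7.82
tool_pos: [0.5309, 0.2124, 0.0962]
tool_rot: [3.14, -0.002, -2.418]
contact_force: [0.8, -0.6, 0.2]
opening: 0.0006
grip_force: 0.0
```

apply_moves(motion="0 0 0 0.5 0 0 0;0 0 0 0.5 0 0 0;0 0 0 0.4 0 0 0;0 0 0 0.4 0 0 0;0 0 0 0 0 0 0")

```text
time: 8.45
tool_pos: [0.5322, 0.2127, 0.0805]
tool_rot: [-3.141, 0.001, -2.417]
contact_force: [-2.0, -1.6, 9.0]
opening: 0.0001
grip_force: 4.5
```

apply_moves(motion="0 0 0 0.3 0 0 0;0 0 0 0.3 0 0 0;0 0 0 0.2 0 0 0;0 0 0 0 0 0 0")

```text
time: 8.95
tool_pos: [0.5321, 0.2127, 0.073]
tool_rot: [-3.141, 0.002, -2.417]
contact_force: [-3.1, -1.1, 12.3]
opening: 0.0003
grip_force: 6.2
```

apply_moves(motion="0 0 0 0.1 0 0 0;0 0 0 0.1 0 0 0;0 0 0 0 0 0 0")

```text
time: 9.32
tool_pos: [0.5322, 0.2128, 0.0712]
tool_rot: [-3.141, 0.002, -2.417]
contact_force: [-4.9, -2.2, 13.9]
opening: 0.0002
grip_force: 6.7
```

apply_moves(motion="0 0 0 -0.7 0 0 0;0 0 0 -0.8 0 0 0;0 0 0 -1 0 0 0;0 0 0 -0.2 0 0 0;0 0 0 0 0 0 0;0 0 0 0.5 0 0 0;0 0 0 0.5 0 0 0;0 0 0 0.5 0 0 0;0 0 0 0.5 0 0 0;0 0 0 0.4 0 0 0;0 0 0 0.3 0 0 0;0 0 0 0 0 0 0;0 0 0 0 0 0 0")

```text
time: 10.95
tool_pos: [0.5319, 0.2127, 0.0709]
tool_rot: [-3.141, 0.001, -2.416]
contact_force: [-4.1, -1.9, 14.5]
opening: 0.0007
grip_force: 7.8
```

apply_moves(motion="0 0 0 -0.7 0 0 0;0 0 0 -0.8 0 0 0;0 0 0 -1 0 0 0;0 0 0 -0.2 0 0 0;0 0 0 0 0 0 0;0 0 0 0.5 0 0 0;0 0 0 0.5 0 0 0;0 0 0 0.5 0 0 0;0 0 0 0.5 0 0 0;0 0 0 0.4 0 0 0;0 0 0 0.3 0 0 0;0 0 0 0 0 0 0;0 0 0 0 0 0 0")

```text
time: 12.58
tool_pos: [0.5319, 0.2127, 0.0709]
tool_rot: [-3.141, 0.001, -2.416]
contact_force: [-5.1, -1.7, 15.7]
opening: 0.0007
grip_force: 7.8
```

```bash
python3 - <<'E'
from h import *
from cell import robot
import cv2
s,p=wrist(robot);print(s["time"],s["tool_pos"],s["contact_force"])
b=robot.read_camera("scene")
c=cv2.resize(b["img"][100:190,310:400],(400,400),interpolation=cv2.INTER_CUBIC)
t=cv2.resize(p["img"],(400,250),interpolation=cv2.INTER_AREA);t=cv2.copyMakeBorder(t,0,150,0,0,cv2.BORDER_CONSTANT)
im=np.hstack([cv2.convertScaleAbs(c,alpha=2,beta=10),cv2.convertScaleAbs(t,alpha=2,beta=10)])
cv2.imwrite("pics/j.png",cv2.cvtColor(im,cv2.COLOR_RGB2BGR))
E
```

```text
12.575 [0.53185016 0.21265974 0.07087986] [-5.06815622 -1.67985295 15.69208768]
```

View pics/j.png

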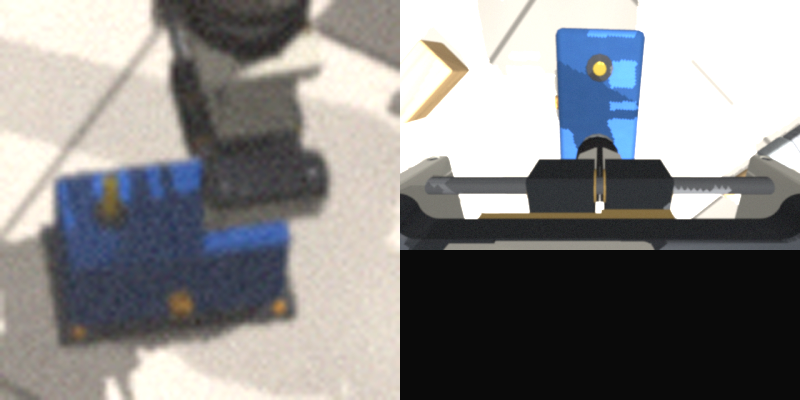

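The pin, at (112,195) in the left crop, has clearly risen, so the strokes count. The gripper is well clear of it. I'll do two or three more strokes.

apply_moves(motion="0 0 0 -0.7 0 0 0;0 0 0 -0.8 0 0 0;0 0 0 -1 0 0 0;0 0 0 -0.2 0 0 0;0 0 0 0 0 0 0;0 0 0 0.5 0 0 0;0 0 0 0.5 0 0 0;0 0 0 0.5 0 0 0;0 0 0 0.5 0 0 0;0 0 0 0.4 0 0 0;0 0 0 0.3 0 0 0;0 0 0 0 0 0 0;0 0 0 0 0 0 0")

```text
time: 14.3
tool_pos: [0.5318, 0.2127, 0.0709]
tool_rot: [-3.141, 0.001, -2.416]
contact_force: [-4.5, -1.2, 15.4]
opening: 0.0005
grip_force: 7.8
```

apply_moves(motion="0 0 0 -0.7 0 0 0;0 0 0 -0.8 0 0 0;0 0 0 -1 0 0 0;0 0 0 -0.2 0 0 0;0 0 0 0 0 0 0;0 0 0 0.5 0 0 0;0 0 0 0.5 0 0 0;0 0 0 0.5 0 0 0;0 0 0 0.5 0 0 0;0 0 0 0.4 0 0 0;0 0 0 0.3 0 0 0;0 0 0 0 0 0 0;0 0 0 0 0 0 0")

```text
time: 15.92
tool_pos: [0.5318, 0.2127, 0.0709]
tool_rot: [-3.141, 0.001, -2.416]
contact_force: [-4.4, -1.5, 16.2]
opening: 0.0002
grip_force: 7.8
```

apply_moves(motion="0 0 0 -0.7 0 0 0;0 0 0 -0.8 0 0 0;0 0 0 -1 0 0 0;0 0 0 -2 0 0 0;0 0 0 -3 0 0 0;0 0 0 -3 0 0 0;0 0 0 -3 0 0 0;0 0 0 0 0 0 0;0 0 0 0 0 0 0")

```text
time: 17.05
tool_pos: [0.531, 0.2124, 0.203]
tool_rot: [3.141, -0.002, -2.416]
contact_force: [-0.0, 0.0, 0.3]
opening: 0.0006
grip_force: 0.0
```

```bash
python3 - <<'E'
from h import *
from cell import robot
import cv2
s,p=wrist(robot);print(s["time"],s["tool_pos"],s["contact_force"])
b=robot.read_camera("scene")
for n in("prism","tin","block","jar","brush","loupe"):print(n,[np.round(d["centre"],3) for d in robot.search_frame(n,b)[:1]])
c=cv2.resize(b["img"][100:190,310:400],(400,400),interpolation=cv2.INTER_CUBIC)
t=cv2.resize(p["img"],(400,250),interpolation=cv2.INTER_AREA);t=cv2.copyMakeBorder(t,0,150,0,0,cv2.BORDER_CONSTANT)
im=np.hstack([cv2.convertScaleAbs(c,alpha=2,beta=10),cv2.convertScaleAbs(t,alpha=2,beta=10)])
cv2.imwrite("pics/k.png",cv2.cvtColor(im,cv2.COLOR_RGB2BGR))
E
```

```text
17.05 [0.53104821 0.21243542 0.20296766] [-0.00910189  0.02803643  0.3474382 ]
prism [array([ 0.547, -0.243,  0.052])]
tin [array([ 0.41 , -0.003,  0.025])]
block [array([0.634, 0.005, 0.038])]
jar [array([0.655, 0.388, 0.05 ])]
brush [array([0.352, 0.424, 0.016])]
loupe [array([ 0.539, -0.458,  0.041])]
```

View pics/k.png

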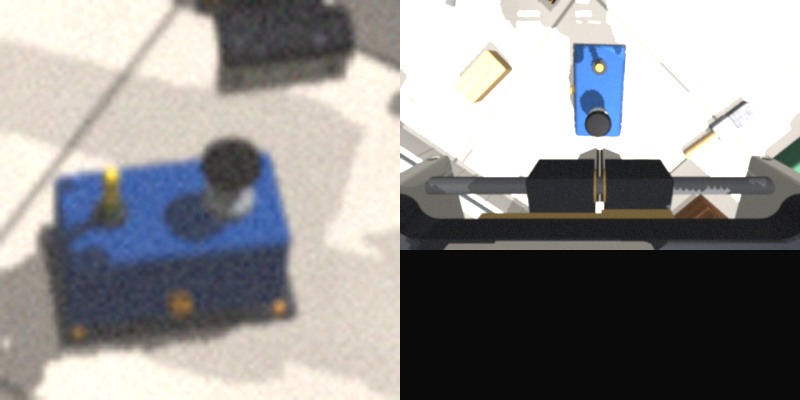

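```bash
python3 - <<'E'
from h import *
from cell import robot
b=robot.read_camera("scene")
for z in(.086,.094,.112,.119,.126):print(z,proj(b,[.476,.158,z]).round(1))
im=b["img"].astype(int)
for v in range(134,152):print(v,[tuple(im[v,u]) for u in(334,335,336)])
E
```

```text
0.086 [[334.6 147.8]]
0.094 [[334.7 146.2]]
0.112 [[334.8 142.5]]
0.119 [[334.8 141.1]]
0.126 [[334.9 139.7]]
134 [(np.int64(102), np.int64(97), np.int64(91)), (np.int64(102), np.int64(98), np.int64(92)), (np.int64(102), np.int64(96), np.int64(90))]
135 [(np.int64(110), np.int64(105), np.int64(97)), (np.int64(111), np.int64(105), np.int64(98)), (np.int64(106), np.int64(101), np.int64(96))]
136 [(np.int64(120), np.int64(113), np.int64(103)), (np.int64(114), np.int64(106), np.int64(97)), (np.int64(107), np.int64(102), np.int64(96))]
137 [(np.int64(126), np.int64(114), np.int64(89)), (np.int64(119), np.int64(110), np.int64(87)), (np.int64(103), np.int64(99), np.int64(90))]
138 [(np.int64(127), np.int64(108), np.int64(60)), (np.int64(127), np.int64(113), np.int64(63)), (np.int64(91), np.int64(88), np.int64(71))]
139 [(np.int64(117), np.int64(98), np.int64(33)), (np.int64(125), np.int64(107), np.int64(42)), (np.int64(87), np.int64(84), np.int64(55))]
140 [(np.int64(94), np.int64(77), np.int64(30)), (np.int64(91), np.int64(76), np.int64(27)), (np.int64(69), np.int64(68), np.int64(45))]
141
[... 803 characters left out ...]
 np.int64(36))]
147 [(np.int64(32), np.int64(33), np.int64(23)), (np.int64(37), np.int64(41), np.int64(32)), (np.int64(38), np.int64(42), np.int64(35))]
148 [(np.int64(28), np.int64(30), np.int64(28)), (np.int64(33), np.int64(36), np.int64(32)), (np.int64(33), np.int64(36), np.int64(34))]
149 [(np.int64(33), np.int64(33), np.int64(34)), (np.int64(34), np.int64(34), np.int64(36)), (np.int64(35), np.int64(34), np.int64(37))]
150 [(np.int64(32), np.int64(32), np.int64(37)), (np.int64(34), np.int64(35), np.int64(42)), (np.int64(31), np.int64(34), np.int64(44))]
151 [(np.int64(31), np.int64(37), np.int64(52)), (np.int64(27), np.int64(36), np.int64(57)), (np.int64(30), np.int64(40), np.int64(64))]
```

The yellow tip is at row 138, where a fully out pin should be, and rows 146–148 are greenish. The plunger is up and the hand is clear.

```bash
python3 -c "
from cell import robot
print(robot.hand_in())"
```

```text
the job is handed in; nothing more can be done
None
```

I gave the plunger five full strokes and handed the job in: the last pictures show the pin fully out with its green band showing, the plunger up and the hand clear, but the hand-in gave no verdict back.

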